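Roll a tube into the V-cradle and up to its stop

ROBOT

A 6-joint arm with a two-finger parallel gripper is mounted at the origin on the work surface. World frame = base frame: x ahead of the robot, y to its left, z up, the work surface at z = 0. Lengths are in m, angles in rad, forces in N, time in s.
With the tool pointing down it reaches from about 0.3 to 0.775 m from the base axis. Payload 14.6 kg.
Tool frame: the origin (TCP) lies at the very end of the fingers, on their centre line; the grasp point (between the pads) lies 19 mm behind it; z points along the fingers, y is the direction in which the jaws open and shut (so a half turn about z gives the same grasp; the last joint's range is limited). The gripper opens to 94 mm and grips with 3 to 60 N. Pads are 16 mm wide; open, the fingers measure 119 mm over their backs; the gripper's body (75 mm by 177 mm) begins 78 mm behind the grasp point.
Start: joints at [-1.412, 0.3, 1.521, -0, 1.321, -0.067], TCP at [0.123, -0.536, 0.205] pointing down, gripper open.
Joint ranges: [-3.03, 3.03], [-0.79, 2.21], [0.23, 2.52], [-1.04, 4.18], [0, 3.07], [-2.55, 2.55]. Speed limits (rad/s): [2.22, 2.22, 2.57, 3.14, 3.14, 3.14].

INTERFACE

Orientations are given as [roll, pitch, yaw] about the fixed x, y, z axes, in that order (R = Rz(yaw) Ry(pitch) Rx(roll)).
In Python, from station import ctrl, eyes gives the robot as it stands.
- The arm moves only by the tool jog_arm, never from a script. Its argument "moves" is a list of rows, each a list of 3 entries, a list of its own where there are three numbers: the shift along the world's x, y, z in mm, then the turn, a rotation vector about the world's x, y, z in units of 5 degrees (1.0 is 5 degrees), then the finger opening in mm, from 0 to 94. In form: [[[tx, ty, tz], [wx, wy, wz], jaw], ...]. A call has 1 to 5 rows; each row is the pose to reach, as a shift and turn from the pose commanded when the call began; what a row does not reach only later rows make up. A row lasts 1/12 s, in which the tool goes at most 41.7 mm and 7.16 degrees, less where a joint would pass 70% of its speed; a pose out of reach is approached as far as the arm can. A call with a gripper value outside its range is refused whole. The fingers move at their own pace and stop on an object; "squeeze" is the grip in N (left out, the last holds). Time passes only in rows, so rows that repeat a pose let the fingers close. It gives the time, the measured TCP pose, the force and the opening at its end, in the units of the state.
- ctrl.get_obs(): the state, without advancing time (a new reading comes with each control period).
- eyes.camera(name): name is "side" or "top" or "wrist"; returns a dict with "frame" (420x560x3 uint8, red, green, blue), "vertical_fov" (degrees; the focal length in pixels is half the picture's height over the tangent of half this angle, whatever the lens; pixels are square), "cx", "cy" (the principal point, pixels), "k1" (the pictures are not rectified: a ray, as slopes to the right and down, at radius r is drawn at 1 + k1 r^2 times it, then the intrinsics apply), "eye" and "attitude" of the camera in the world; the wrist camera has in their place "hand_eye" (4x4, takes a point from camera to tool coordinates, whose origin is the TCP and whose axes are the flange's). Camera axes: x right, y down, z forward; pixel columns grow to the right and rows downward; lengths in m; the calibration is good to about 2 mm. A picture is of the moment at which its call begins: read the wrist's pose just before it. There is no depth.
- ctrl.hand_in(): hands the job in, once; it reports no verdict.
The state is a dict: "time_s": time; "qpos": joint angles; "joint_vel": joint speeds; "tau": joint torques, N m; "ee_pos": TCP position; "eef_rot": TCP orientation; "force": force on the tool from outside, world axes, zero at the start; "moment": the same for the moment, N m; "grip_width": finger opening in m.
Only numpy, scipy, OpenCV 4.12 (cv2) and the standard library are available. Lean on these libraries where they do the work, as an engineer would, in place of code of your own. Each camera call takes 0.05 s, during which the arm holds its last target.

TASK

Roll the loose steel tube lying on the bench up the short ramp and into the wooden V-cradle, by pushing it from the side so that it really turns over on the way, then push it endways along the V until its end meets the steel stop plate. Only push it: do not pick it up or carry it, and leave the other things on the bench where they stand. Finish with the tube lying still in the bottom of the V against the stop.

Things in the scene. Friction and masses are not known exactly. Their poses are not given: they have to be found in the camera images.
- tube: Loose plain steel tube on its side, 40 mm diameter, 170 mm long, 0.25 to 0.5 kg, ends closed to the fingers. Origin mid-length on its axis; y runs along it, at the start within 0.15 rad of the cradle's y; z turns as it rolls. Starts on the bench before the ramp, axis 20 mm up, and rolls easily. A dark cross hole 45 mm from the middle faces up at the start.
- cradle: Wooden V-cradle fixed to the bench. Origin on the bench under the V's line, midway along the wood (y -80 to 80 mm). x points from the ramp across the V, y along the V to the stop, z up. Far of the V (V bottom 1 mm up at x 0, walls 40 degrees from level) the wood rises to 40 mm at x 46 mm, flat to x 63 mm. The seated tube's axis is at x 0, 27 mm up.
- stop (a point): Centre of the inner face of the dark steel stop plate closing the V's +y end: 80 mm along y from the cradle's origin, 27 mm up. Plate 10 mm thick, 52 mm high, x -20 to 63 mm, not over the ramp. The tube touching it has its middle 85 mm before this point; at the start the tube's end is about 15 to 45 mm short of it along y.
- stub: Bystander: short steel tube standing upright, 40 mm in diameter, 75 mm high; origin at the centre of its underside. To be left alone.
- joint_clamp: Bystander: aluminium tube connector, block 50 x 36 x 34 mm with a 34 mm round socket towards its +x, 90 mm long overall; origin under the block's centre. To be left alone.
- spacer: Bystander: pale wooden block, 50 x 90 x 30 mm; origin at the centre of its underside. To be left alone.
- lip (a point): Middle of the lip between ramp and V, at x -15 mm in the cradle's frame, 14 mm above the bench. The ramp, as wide as the wood, rises to it evenly from the bench at x -108 mm.
Mind the look-alikes: they are no part of the job. Of the things that look like the tube, take the one that is nearest to the robot's base at the start.

How it is judged:
By the outcome, as a careful person would: the job done as asked, in the order asked, and still so for the second after the job is handed in, with the robot touching nothing.
It also fails if it takes over 51 s, if anything falls off the work surface, if the arm or the gripper's body presses on something with over 40 N, if the wrist force passes 120 N, or if a joint passes its speed limit or range.

## Working session

There is one attempt and no reset: what is moved stays moved. The work goes in short steps, Python scripts to look and compute and a tool call to move; the robot and the scene stay as the last step left them, time stands still between calls to the robot, and variables do not carry over. Pictures are saved under pics/ and viewed, and the job is handed in when it is done.

Besides the shell and the picture viewer there is one more tool, called after ">>>" in YAML: its name, and indented under it one key for each argument. jog_arm: Moves the arm, as the interface text tells. Its arguments: {"type":"object","properties":{"moves":{"type":"array","items":{"type":"array"}},"squeeze":{"type":"number"}},"required":["moves"]}

```bash
mkdir -p pics; ls; python3 - <<'E'
from station import ctrl, eyes
import cv2
print(ctrl.get_obs())
for n in ("top","side","wrist"):
    d=eyes.camera(n); f=d.pop("frame"); print(n,d)
    cv2.imwrite(f"pics/{n}0.png",f[:,:,::-1])
E
```

```text
pics
{'time_s': 0.0, 'qpos': array([-1.41162093e+00,  3.00506391e-01,  1.52159384e+00, -1.67706376e-05,
        1.32067459e+00, -6.65892787e-02]), 'joint_vel': array([ 0.00143154, -0.00086014,  0.00104848,  0.00039317, -0.00060657,
        0.00067563]), 'tau': array([-2.52076876e-03, -5.31807375e+01, -3.52737951e+01,  7.07219448e-02,
        2.43869046e-02, -5.68083078e-05]), 'ee_pos': array([ 0.12307532, -0.53578329,  0.20486157]), 'eef_rot': array([-3.14041203e+00, -6.24536043e-05,  2.25768795e-01]), 'force': array([ 0.31495669, -0.04144277,  0.62609412]), 'moment': array([-0.01797311,  0.05040566, -0.00838242]), 'grip_width': 0.09370973222017633}
top {'vertical_fov': 42.08916626215867, 'cx': 264.97593957636946, 'cy': 207.2208751374826, 'k1': -0.19411494619718678, 'eye': array([ 0.2585703 , -0.02265611,  1.53545077]), 'attitude': array([-2.92099648e+00,  1.67379805e-03, -1.65272937e+00])}
side {'vertical_fov': 42.64370722285181, 'cx': 265.7675209212091, 'cy': 216.37225354253962, 'k1': -0.05255963794061787, 'eye': array([ 0.38110835, -0.76963196,  0.98094391]), 'attitude': array([-2.43861725, -0.00572216, -0.28032003])}
wrist {'vertical_fov': 64.32035957009765, 'cx': 280.9841761649208, 'cy': 213.16880103806616, 'k1': -0.0035897793242706303, 'hand_eye': array([[ 2.72714657e-04, -9.58895669e-01, -2.83758738e-01,
         8.41216267e-02],
       [ 9.99999819e-01,  4.13848393e-04, -4.37423795e-04,
         6.76823178e-04],
       [ 5.36876880e-04, -2.83758568e-01,  9.58895608e-01,
        -1.78990621e-01],
       [ 0.00000000e+00,  0.00000000e+00,  0.00000000e+00,
         1.00000000e+00]])}
```

View pics/top0.png

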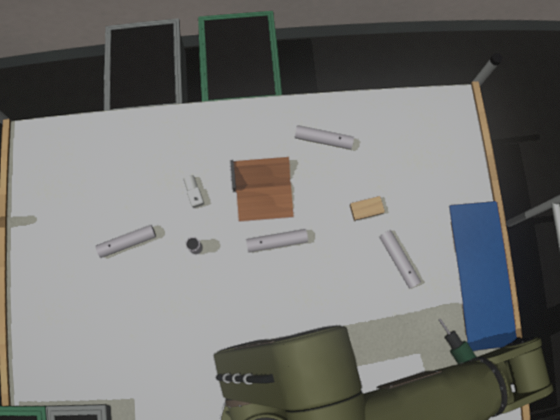

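View pics/side0.png

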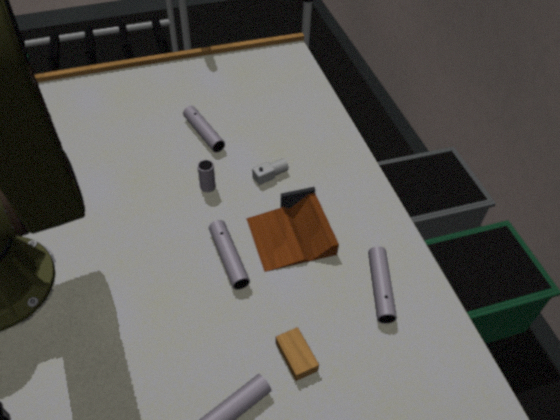

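View pics/wrist0.png

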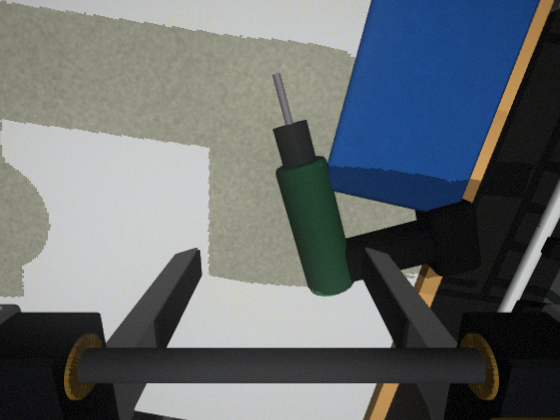

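Top view: four tube look-alikes, at (277,241), (126,241), (400,259) and (325,137). The cradle is at (265,188), with the stop plate at its left edge (234,175) and the ramp below. I'll measure all four and enlarge the area.

```bash
cat > h.py <<'E'
import numpy as np, cv2
from scipy.spatial.transform import Rotation as R
from station import ctrl, eyes
def cam(n):
    o=ctrl.get_obs() if n=="wrist" else None
    d=eyes.camera(n)
    f=d["frame"]; d["f"]=f.shape[0]/2/np.tan(np.radians(d["vertical_fov"])/2)
    if n=="wrist":
        Rt=R.from_euler("xyz",o["eef_rot"]).as_matrix(); H=d["hand_eye"]
        d["R"]=Rt@H[:3,:3]; d["t"]=o["ee_pos"]+Rt@H[:3,3]
    else:
        d["R"]=R.from_euler("xyz",d["attitude"]).as_matrix(); d["t"]=d["eye"]
    return d
def proj(d,P):
    p=(np.atleast_2d(P)-d["t"])@d["R"]; s=p[:,:2]/p[:,2:]
    s=s*(1+d["k1"]*(s**2).sum(1,keepdims=True))
    return s*d["f"]+[d["cx"],d["cy"]]
def unproj(d,uv,z):
    uv=np.atleast_2d(uv).astype(float); s0=(uv-[d["cx"],d["cy"]])/d["f"]; s=s0.copy()
    for _ in range(30): s=s0/(1+d["k1"]*(s**2).sum(1,keepdims=True))
    r=np.c_[s,np.ones(len(s))]@d["R"].T
    k=(np.asarray(z)-d["t"][2])/r[:,2]
    return d["t"]+r*np.reshape(k,(-1,1))
def cradle_pts(x,y,a):
    L=np.array([[-108,-80,0],[-108,80,0],[-15,-80,14],[63,-80,40],[46,-80,40],[63,80,52],[-20,80,52],[-20,90,52],[63,90,52],[0,-80,1]])/1000
    return L@R.from_euler("z",a).as_matrix().T+[x,y,0]
def tube_ends(p,a):
    v=np.array([-np.sin(a),np.cos(a),0]); return p-.085*v,p+.085*v
def crop(d,x0,y0,x1,y1,k,fn,marks=()):
    im=d["frame"][y0:y1,x0:x1,::-1].copy(); im=cv2.resize(im,None,fx=k,fy=k,interpolation=cv2.INTER_CUBIC)
    for u,v in marks: cv2.circle(im,(int((u-x0+.5)*k),int((v-y0+.5)*k)),3,(0,255,0),1)
    cv2.imwrite(fn,im)
E
python3 - <<'E'
from h import *
d=cam("top")
for c in [(277,241),(126,241),(400,259),(325,137)]:
    p=unproj(d,c,.03)[0]; print(c,p.round(3),np.hypot(*p[:2]).round(3))
# cradle from corners: ramp foot corners, lip etc (rough)
print(unproj(d,[(239,221),(293,217)],0).round(3))
crop(d,180,120,340,270,5,"pics/topc.png")
s=cam("side"); crop(s,190,160,360,310,4.5,"pics/sidec.png")
E
```

```text
(277, 241) [ 0.496 -0.073  0.03 ] 0.502
(126, 241) [0.53  0.352 0.03 ] 0.636
(400, 259) [ 0.416 -0.413  0.03 ] 0.586
(325, 137) [ 0.791 -0.24   0.03 ] 0.826
[[ 0.568  0.029  0.   ]
 [ 0.567 -0.126  0.   ]]
```

View pics/topc.png

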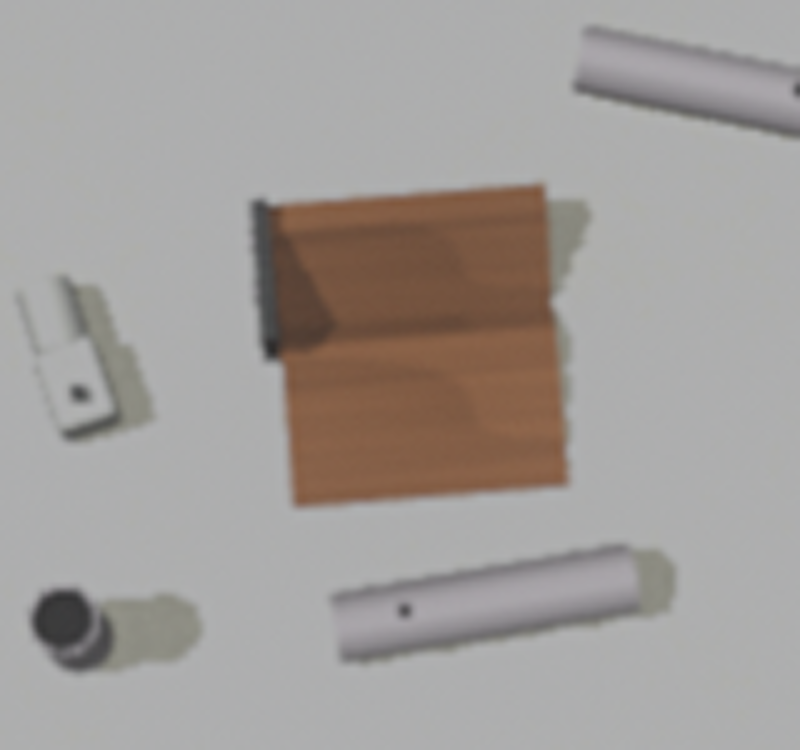

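View pics/sidec.png

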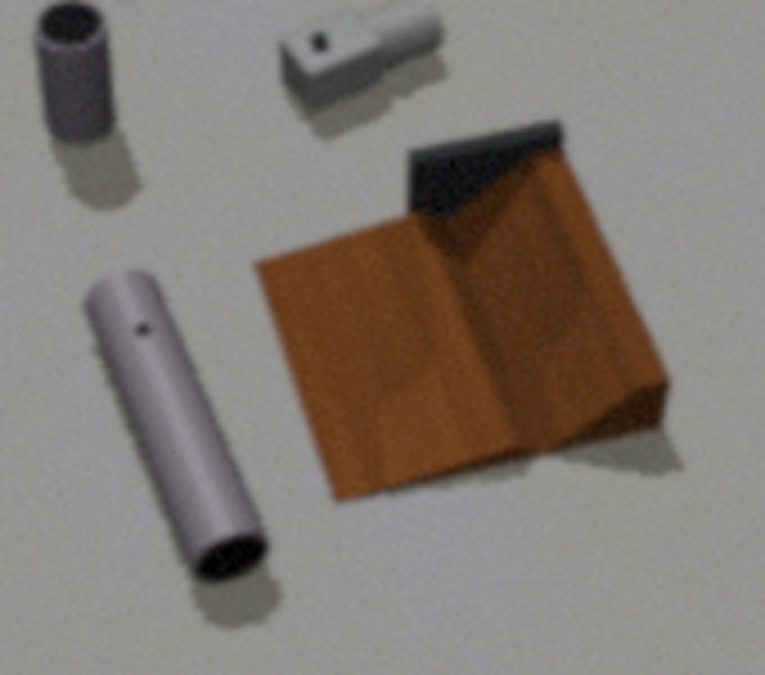

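The nearest is (277,241), at 0.50 m from the base against 0.59, 0.64 and 0.83 m for the others. It lies just before the ramp, is nearly parallel to the V and has its hole up, and both crops confirm this. Next I fit the cradle and tube poses using both views.

```bash
cat > fit.py <<'E'
from h import *
from scipy.optimize import least_squares
t=cam("top"); s=cam("side")
T=lambda a,b:(a/5+180-.5,b/5+120-.5)
S=lambda a,b:(a/4.5+190-.5,b/4.5+160-.5)
L=lambda x,y,z:np.array([x,y,z])/1000
obs=[(t,L(-108,80,0),T(297,505)),(t,L(-108,-80,0),T(567,485)),(t,L(63,-80,40),T(545,185)),(t,L(63,90,52),T(251,201)),
(s,L(-108,80,0),S(257,263)),(s,L(-108,-80,0),S(337,500)),(s,L(63,-80,40),S(668,378)),(s,L(63,90,52),S(562,122)),(s,L(-15,-80,14),S(515,445))]
def res(p):
    M=R.from_euler("z",p[2]).as_matrix()
    return np.concatenate([(proj(d,M@l+[p[0],p[1],0])[0]-np.array(uv)) for d,l,uv in obs])
r=least_squares(res,[.67,-.05,0]); print("cradle",r.x.round(4)); print(r.fun.reshape(-1,2).round(1))
e=unproj(t,[T(337,628),T(634,578)],.021); print("tube ends",e.round(4),np.linalg.norm(e[0]-e[1]))
e2=unproj(s,[S(230,557)],.02); print("side -y end",e2.round(4))
ob=unproj(t,[T(80,635)],0); print("stub about",ob.round(3))
u=T(62,615);print("stub top",unproj(t,[u],.075).round(3), "clamp",unproj(t,[T(80,393)],.034).round(3),"spacer",unproj(t,[(367,208)],.03).round(3))
c=r.x; M=R.from_euler("z",c[2]).as_matrix(); m=e.mean(0)
print("tube in cradle", ((m-[c[0],c[1],0])@M).round(4), "yaw", np.arctan2(*-(e[0]-e[1])[[0]],(e[0]-e[1])[1])-c[2])
E
python3 fit.py
```

```text
cradle [ 0.6765 -0.0459 -0.007 ]
[[-1.8  0.2]
 [-0.3  0.1]
 [-0.4 -0.8]
 [-0.9 -1. ]
 [-0.8  0.3]
 [-0.6  1.4]
 [ 0.8  1. ]
 [-0.4 -0.1]
 [ 0.4  0.7]]
tube ends [[ 0.493   0.0115  0.021 ]
 [ 0.5075 -0.1573  0.021 ]] 0.16941073592280348
side -y end [[ 0.509  -0.1527  0.02  ]]
stub about [[0.504 0.158 0.   ]]
stub top [[0.504 0.159 0.075]] clamp [[0.637 0.147 0.034]] spacer [[ 0.569 -0.337  0.03 ]]
tube in cradle [-0.176  -0.0282  0.021 ] yaw 0.09301834768140617
```

Cradle at (0.6765, -0.046) with yaw -0.007, fit residuals of about 1 px. The tube's middle is about (0.500, -0.073), yawed +0.09 from the V. Measured length is 169 mm against 170 given, and the gap to the stop is about 22 mm, within the stated range. The jaws will be open along the V, so both fingers push as a fence. First I move behind the tube.

>>> jog_arm:
  moves:
    - [[21,32,0],[0,0,-0.5],94]
    - [[42,64,0],[0,0,-1],94]
    - [[63,96,0],[0,0,-1.5],94]
    - [[84,128,0],[0,0,-2],94]
    - [[105,160,0],[0,0,-2.67],94]

```text
time_s: 0.77
ee_pos: [0.2287, -0.3744, 0.2054]
eef_rot: [3.141, -0.0, -0.01]
force: [-0.1, 0.7, -0.3]
grip_width: 0.094
```

>>> jog_arm:
  moves:
    - [[20,31,0],[0,0,0],94]
    - [[40,62,0],[0,0,0],94]
    - [[60,93,0],[0,0,0],94]
    - [[80,124,0],[0,0,0],94]
    - [[100,155,0],[0,0,0],94]

```text
time_s: 1.18
ee_pos: [0.3287, -0.2194, 0.2057]
eef_rot: [3.141, -0.001, -0.007]
force: [-0.3, -0.1, 0.1]
grip_width: 0.0939
```

>>> jog_arm:
  moves:
    - [[20,30,0],[0,0,0],94]
    - [[40,60,0],[0,0,0],94]
    - [[60,90,0],[0,0,0],94]
    - [[80,120,0],[0,0,0],94]
    - [[97,148,0],[0,0,0],94]

```text
time_s: 1.6
ee_pos: [0.426, -0.0711, 0.2056]
eef_rot: [3.142, -0.001, -0.007]
force: [0.4, -0.9, 0.2]
grip_width: 0.0941
```

>>> jog_arm:
  moves:
    - [[0,0,0],[0,0,0],94]
    - [[0,0,0],[0,0,0],94]

```text
time_s: 1.77
ee_pos: [0.4254, -0.0719, 0.2053]
eef_rot: [-3.142, 0.0, -0.004]
force: [-0.5, -0.5, -0.0]
grip_width: 0.0938
```

```bash
python3 - <<'E'
from h import *
d=cam("wrist"); cv2.imwrite("pics/w1.png",d["frame"][:,:,::-1]); np.save("w1.npy",d,allow_pickle=True)
E
```

```text
(no output)
```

View pics/w1.png

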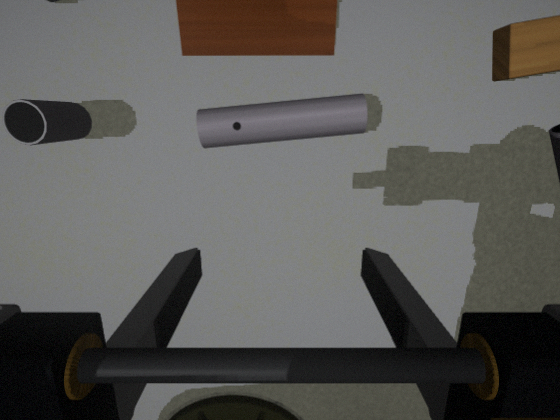

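The wrist picture shows the tube from (200,128) to (367,113), the ramp foot from (182,54) to (334,55), and the stub at (25,121). I'll use it to cross-check.

```bash
python3 - <<'E'
from h import *
d=np.load("w1.npy",allow_pickle=True).item()
e=unproj(d,[(200,128),(367,113)],.022);print(e.round(4),np.linalg.norm(e[0]-e[1]),e.mean(0).round(4))
f=unproj(d,[(182,54),(334,55)],0);print(f.round(4))
print(unproj(d,[(60,120)],.0).round(3))
M=R.from_euler("z",-.007).as_matrix()
print((np.array([[-.108,.08,0],[-.108,-.08,0]])@M.T+[.6765,-.0459,0]).round(4))
E
```

```text
[[ 0.4961  0.0128  0.022 ]
 [ 0.5106 -0.1619  0.022 ]] 0.17527784974676935 [ 0.5034 -0.0745  0.022 ]
[[ 0.571   0.0315  0.    ]
 [ 0.5693 -0.1285  0.    ]]
[[0.505 0.173 0.   ]]
[[ 0.5691  0.0349  0.    ]
 [ 0.5679 -0.1251  0.    ]]
```

The views agree to within 3 mm. Descend behind the tube to about 11 mm above the bench.

>>> jog_arm:
  moves:
    - [[0,0,-39],[0,0,0],94]
    - [[0,0,-78],[0,0,0],94]
    - [[0,0,-117],[0,0,0],94]
    - [[0,0,-156],[0,0,0],94]
    - [[0,0,-180],[0,0,0],94]

```text
time_s: 2.23
ee_pos: [0.4231, -0.0739, 0.0225]
eef_rot: [-3.141, 0.003, -0.009]
force: [0.2, 1.0, -0.1]
grip_width: 0.0937
```

>>> jog_arm:
  moves:
    - [[4,0,-7],[0,0,0],94]
    - [[8,0,-13],[0,0,0],94]
    - [[14,0,-13],[0,0,0],94]
    - [[20,0,-13],[0,0,0],94]

```text
time_s: 2.57
ee_pos: [0.4466, -0.0736, 0.0138]
eef_rot: [3.141, -0.002, -0.008]
force: [0.3, 0.1, 0.2]
grip_width: 0.0938
```

>>> jog_arm:
  moves:
    - [[5,0,0],[0,0,0],94]
    - [[10,0,0],[0,0,0],94]
    - [[15,0,0],[0,0,0],94]
    - [[19,0,0],[0,0,0],94]
    - [[23,0,0],[0,0,0],94]

```text
time_s: 2.98
ee_pos: [0.4686, -0.073, 0.0127]
eef_rot: [3.142, -0.0, -0.007]
force: [-1.6, 0.8, 1.6]
grip_width: 0.0938
```

>>> jog_arm:
  moves:
    - [[3,0,0],[0,0,0],94]
    - [[6,0,0],[0,0,0],94]
    - [[9,0,0],[0,0,0],94]
    - [[12,0,0],[0,0,0],94]
    - [[15,0,0],[0,0,0],94]

```text
time_s: 3.4
ee_pos: [0.4834, -0.073, 0.0124]
eef_rot: [-3.142, 0.0, -0.007]
force: [-0.4, 0.0, 0.1]
grip_width: 0.094
```

```bash
python3 - <<'E'
from h import *
t=cam("top");crop(t,180,120,340,270,5,"pics/t2.png")
s=cam("side");crop(s,190,160,360,310,4.5,"pics/s2.png")
a=cv2.imread("pics/t2.png");b=cv2.imread("pics/s2.png")[:,:765]
a=cv2.resize(a,(400,375));b=cv2.resize(b,(400,375));cv2.imwrite("pics/m2.png",np.hstack([a,b]))
E
```

```text
(no output)
```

View pics/m2.png

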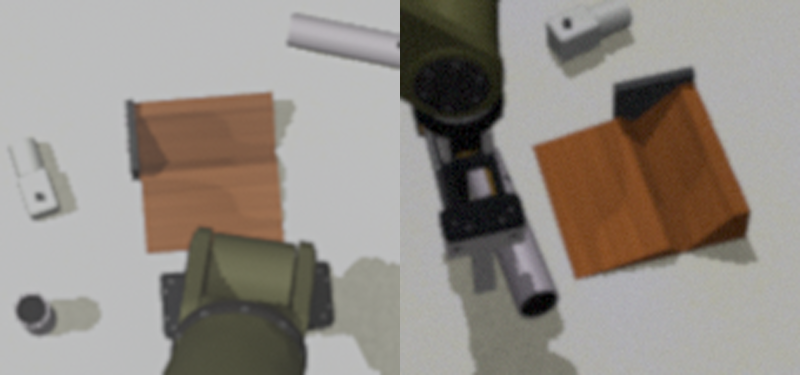

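Top is blocked by the arm. In the side view the tube lies ahead of the fingers, its -y end at about (535,300), pointing along the V. Continue and check with the wrist camera.

>>> jog_arm:
  moves:
    - [[4,0,0],[0,0,0],94]
    - [[8,0,0],[0,0,0],94]
    - [[12,0,0],[0,0,0],94]
    - [[16,0,0],[0,0,0],94]
    - [[20,0,0],[0,0,0],94]

```text
time_s: 3.92
ee_pos: [0.5036, -0.0731, 0.0125]
eef_rot: [-3.142, -0.0, -0.007]
force: [-0.6, 0.1, 0.6]
grip_width: 0.094
```

```bash
python3 - <<'E'
from h import *
d=cam("wrist"); cv2.imwrite("pics/w3.png",d["frame"][:,:,::-1]); np.save("w3.npy",d,allow_pickle=True)
E
```

```text
(no output)
```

View pics/w3.png

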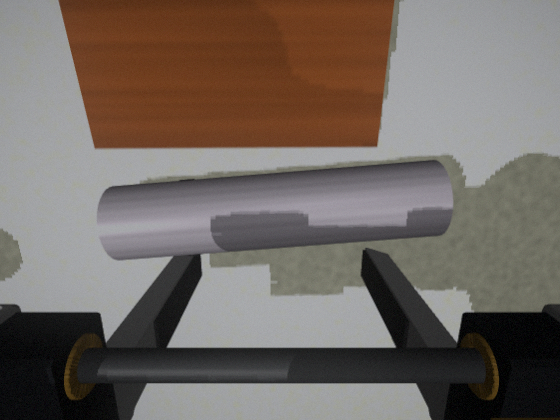

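The tube leads the fingers with its left end trailing (yaw about 0.09). The hole has turned to the front edge (185,180), so it is rolling. Continue up the ramp, where gravity will set it back against both fingers.

>>> jog_arm:
  moves:
    - [[4,0,0],[0,0,0],94]
    - [[8,0,0],[0,0,0],94]
    - [[12,0,0],[0,0,0],94]
    - [[16,0,0],[0,0,0],94]
    - [[20,0,0],[0,0,0],94]

```text
time_s: 4.38
ee_pos: [0.5235, -0.073, 0.0124]
eef_rot: [-3.142, 0.0, -0.007]
force: [-0.8, -0.2, 0.1]
grip_width: 0.0939
```

>>> jog_arm:
  moves:
    - [[4,0,0],[0,0,0],94]
    - [[8,0,0],[0,0,0],94]
    - [[12,0,1],[0,0,0],94]
    - [[16,0,2],[0,0,0],94]
    - [[20,0,3],[0,0,0],94]

```text
time_s: 4.8
ee_pos: [0.5433, -0.0729, 0.0155]
eef_rot: [-3.141, 0.001, -0.007]
force: [-3.4, 0.9, 2.9]
grip_width: 0.0942
```

```bash
python3 - <<'E'
from h import *
d=cam("wrist"); cv2.imwrite("pics/w4.png",d["frame"][:,:,::-1]); np.save("w4.npy",d,allow_pickle=True)
E
```

```text
(no output)
```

View pics/w4.png

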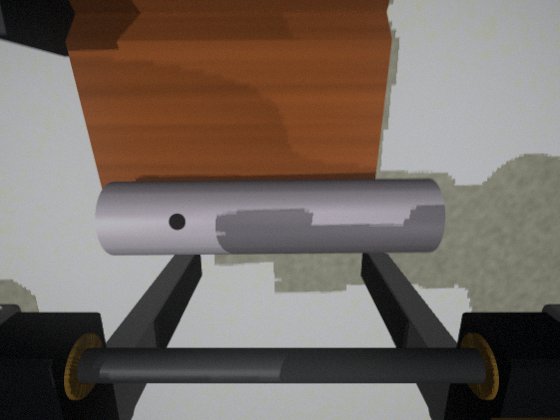

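Now squared against both fingers at the ramp foot, with the hole back on top at (177,222), so it really rolled. Check the gap to the stop before going up.

```bash
python3 - <<'E'
from h import *
d=np.load("w4.npy",allow_pickle=True).item()
print(unproj(d,[(98,218),(445,214)],.025).round(4))
print(unproj(d,[(103,185),(377,180)],.001).round(4), "stop lower-right corner of face", unproj(d,[(68,53)],.0118).round(4),unproj(d,[(70,0)],.052).round(4))
E
```

```text
[[ 0.5753  0.0239  0.025 ]
 [ 0.5763 -0.1604  0.025 ]]
[[ 0.5883  0.0315  0.001 ]
 [ 0.5902 -0.1299  0.001 ]] stop lower-right corner of face [[0.6578 0.0326 0.0118]] [[0.6693 0.005  0.052 ]]
```

>>> jog_arm:
  moves:
    - [[5,0,0.6],[0,0,0],94]
    - [[10,0,1.2],[0,0,0],94]
    - [[15,0,1.8],[0,0,0],94]
    - [[20,0,2.4],[0,0,0],94]
    - [[25,0,3],[0,0,0],94]

```text
time_s: 5.27
ee_pos: [0.568, -0.0731, 0.0185]
eef_rot: [-3.142, 0.001, -0.007]
force: [-5.8, -0.3, 4.0]
grip_width: 0.0941
```

>>> jog_arm:
  moves:
    - [[5,0,0.6],[0,0,0],94]
    - [[10,0,1.2],[0,0,0],94]
    - [[15,0,1.8],[0,0,0],94]
    - [[20,0,2.4],[0,0,0],94]
    - [[25,0,3],[0,0,0],94]

```text
time_s: 5.68
ee_pos: [0.593, -0.0731, 0.0215]
eef_rot: [-3.142, 0.001, -0.007]
force: [-6.0, 0.0, 4.1]
grip_width: 0.0936
```

```bash
python3 - <<'E'
from h import *
d=cam("wrist"); cv2.imwrite("pics/w5.png",d["frame"][:,:,::-1]); np.save("w5.npy",d,allow_pickle=True)
E
```

```text
(no output)
```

View pics/w5.png

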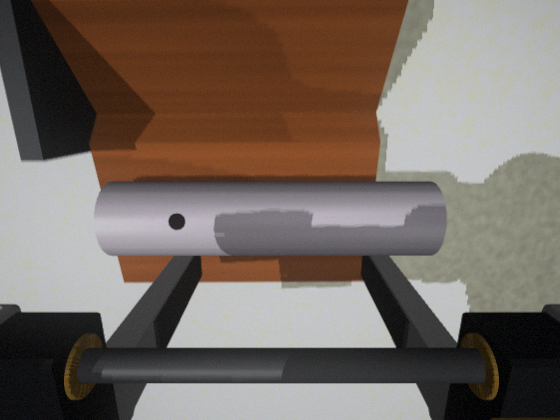

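The hole has stayed at (177,222) over the last 50 mm. The tube is sliding up the ramp because finger friction jams the roll (force -6 N along x, +4 N up). To make it roll, the fingers must rise as the tube's back surface rises. I'll drop the tips clear for a moment, then push forward and up together, following behind at rolling speed.

>>> jog_arm:
  moves:
    - [[-6,0,-13],[0,0,0],94]
    - [[-4,0,-13],[0,0,0],94]
    - [[8,0,-3],[0,0,0],94]
    - [[32,0,12],[0,0,0],94]
    - [[49,0,13],[0,0,0],94]

```text
time_s: 6.15
ee_pos: [0.6445, -0.0733, 0.0377]
eef_rot: [3.141, -0.004, -0.007]
force: [-0.8, -0.0, 1.0]
grip_width: 0.0936
```

```bash
python3 - <<'E'
from h import *
d=cam("wrist"); cv2.imwrite("pics/w6.png",d["frame"][:,:,::-1]); np.save("w6.npy",d,allow_pickle=True)
E
```

```text
(no output)
```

View pics/w6.png

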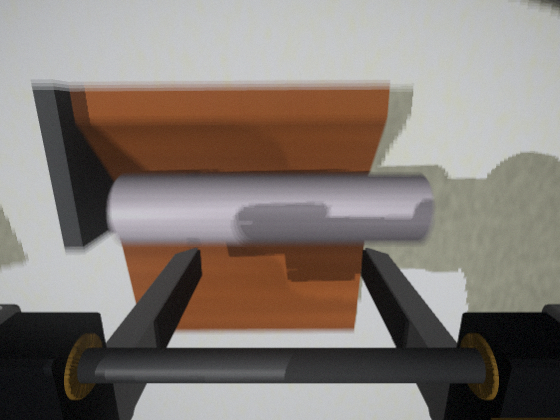

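The tube is at about the lip, the hole has turned out of view, and it is still moving. Hold behind it and let it settle.

>>> jog_arm:
  moves:
    - [[0,0,0],[0,0,0],94]
    - [[0,0,0],[0,0,0],94]
    - [[0,0,0],[0,0,0],94]
    - [[0,0,0],[0,0,0],94]
    - [[0,0,0],[0,0,0],94]

```text
time_s: 6.62
ee_pos: [0.6417, -0.0731, 0.0344]
eef_rot: [-3.142, 0.0, -0.007]
force: [0.5, 0.0, 0.1]
grip_width: 0.0936
```

```bash
python3 - <<'E'
from h import *
d=cam("wrist"); cv2.imwrite("pics/w7.png",d["frame"][:,:,::-1]); np.save("w7.npy",d,allow_pickle=True)
s=cam("side");crop(s,190,160,360,310,4.5,"pics/s7.png")
E
```

```text
(no output)
```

View pics/w7.png

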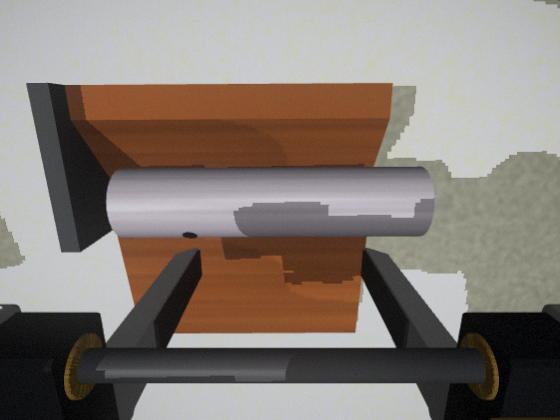

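View pics/s7.png

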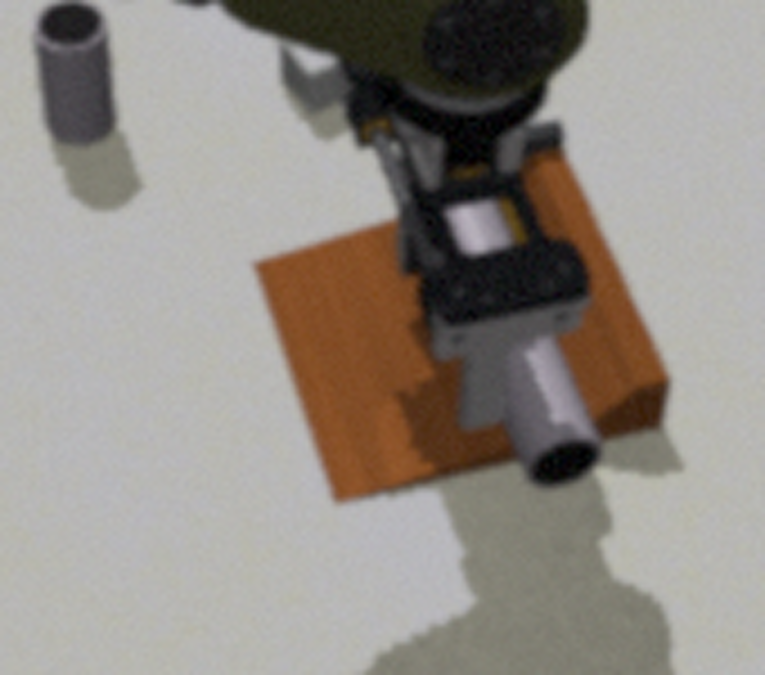

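The tube lies in the V, with the hole now at its rear edge (190,235). Measure its position and the gap left to the stop.

```bash
python3 - <<'E'
from h import *
d=np.load("w7.npy",allow_pickle=True).item()
e=unproj(d,[(107,203),(434,202)],.030);print(e.round(4))
c=np.array([.6765,-.046,0]);M=R.from_euler("z",-.007).as_matrix()
v=M@[0,1,0]
# model check: seated tube centre at gap g
from scipy.optimize import least_squares
def hull(x,y,z=.027):
    a=np.linspace(0,2*np.pi,60);p=[]
    for sgn in(-1,1):
        p+= [c+M@np.array([x+.02*np.cos(t),y+sgn*.085,z+.02*np.sin(t)]) for t in a]
    q=proj(d,np.array(p)); return q.min(0),q.max(0)
for y in(-.02,-.025,-.03,-.035): print(y,hull(0,y))
print("stop inner top edge", proj(d,[c+M@np.array([-.02,.08,.052]),c+M@np.array([.063,.08,.052])]).round(0), "far right corner",proj(d,[c+M@np.array([.063,-.08,.04])]).round(0))
E
```

```text
[[ 0.6783  0.0252  0.03  ]
 [ 0.6777 -0.1604  0.03  ]]
-0.02 (array([102.09804157, 169.06502292]), array([430.42775424, 238.72108423]))
-0.025 (array([111.72737262, 169.06181271]), array([440.07902846, 238.72136998]))
-0.03 (array([121.36022054, 169.05882363]), array([449.72789252, 238.72152947]))
-0.035 (array([130.99641185, 169.05605568]), array([459.3741712 , 238.72156267]))
stop inner top edge [[ 75. 253.]
 [ 43.  84.]] far right corner [[389.  86.]]
```

Seated at x≈0, about 17 mm short of the stop. Back off, lift, and go round to the -y end with the fingers closed.

>>> jog_arm:
  moves:
    - [[-6,0,0],[0,0,0],94]
    - [[-8,0,25],[0,0,0],94]
    - [[-8,0,60],[0,0,0],60]
    - [[-4,-20,75],[0,0,0],30]
    - [[10,-50,75],[0,0,0],0]

```text
time_s: 7.13
ee_pos: [0.653, -0.1219, 0.1146]
eef_rot: [3.14, -0.006, -0.004]
force: [0.7, -0.6, 1.0]
grip_width: 0.0773
```

>>> jog_arm:
  moves:
    - [[10,-35,0],[0,0,0],0]
    - [[24,-72,0],[0,0,0],0]
    - [[24,-75,0],[0,0,0],0]
    - [[24,-75,0],[0,0,0],0]
    - [[24,-75,0],[0,0,0],0]

```text
time_s: 7.55
ee_pos: [0.6756, -0.1976, 0.1091]
eef_rot: [-3.141, 0.001, -0.008]
force: [-1.1, 0.0, -0.2]
grip_width: 0.0443
```

```bash
python3 - <<'E'
from h import *
o=ctrl.get_obs();print(o["ee_pos"],o["grip_width"])
s=cam("side");crop(s,190,160,360,310,4.5,"pics/s8.png")
E
```

```text
[ 0.67563098 -0.19763377  0.10907461] 0.044302428509024466
```

View pics/s8.png

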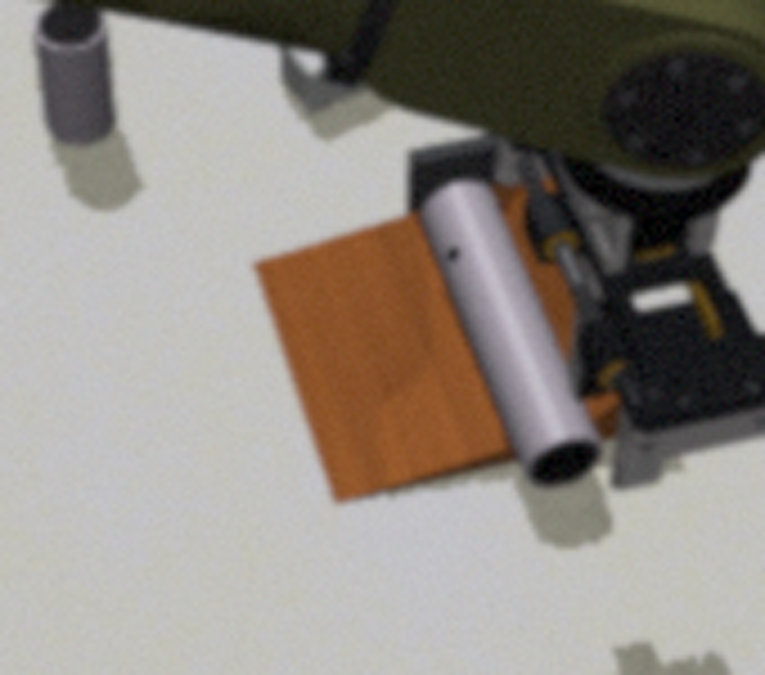

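The tube is seated in the V, hole to the rear side at (453,253). Finish closing, then descend.

>>> jog_arm:
  moves:
    - [[0,0,0],[0,0,0],0]
    - [[0,0,0],[0,0,0],0]
    - [[0,0,0],[0,0,0],0]
    - [[0,0,0],[0,0,0],0]
    - [[0,0,0],[0,0,0],0]

```text
time_s: 8.02
ee_pos: [0.6762, -0.1977, 0.1096]
eef_rot: [3.142, -0.0, -0.007]
force: [-0.4, -1.0, -0.5]
grip_width: 0.0067
```

>>> jog_arm:
  moves:
    - [[0,0,-30],[0,0,0],0]
    - [[0,0,-55],[0,0,0],0]
    - [[0,0,-75],[0,0,0],0]
    - [[0,0,-88],[0,0,0],0]
    - [[0,0,-88],[0,0,0],0]

```text
time_s: 8.43
ee_pos: [0.6748, -0.1975, 0.0183]
eef_rot: [-3.14, 0.004, -0.007]
force: [-0.3, 0.2, -0.4]
grip_width: 0.0004
```

```bash
python3 - <<'E'
from h import *
o=ctrl.get_obs();print(o["ee_pos"],o["grip_width"],o["force"])
s=cam("side");crop(s,190,160,360,310,4.5,"pics/s9.png")
E
```

```text
[ 0.67478776 -0.1975021   0.01829785] 0.0003585291045083845 [-0.31821835  0.20812563 -0.39221555]
```

View pics/s9.png

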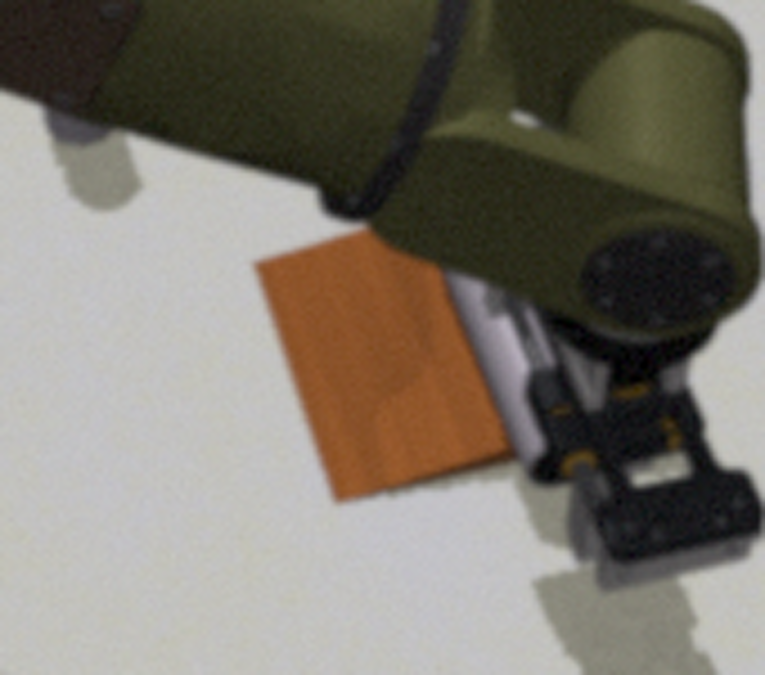

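>>> jog_arm:
  moves:
    - [[0,6,0],[0,0,0],0]
    - [[0,12,1],[0,0,0],0]
    - [[0,18,1],[0,0,0],0]
    - [[0,23,1],[0,0,0],0]
    - [[0,27,1],[0,0,0],0]

```text
time_s: 8.9
ee_pos: [0.6764, -0.1701, 0.0232]
eef_rot: [3.141, -0.001, -0.007]
force: [0.6, 0.4, 1.0]
grip_width: 0.0004
```

>>> jog_arm:
  moves:
    - [[0,2,0],[0,0,0],0]
    - [[0,4,0],[0,0,0],0]
    - [[0,6,0],[0,0,0],0]
    - [[0,8,0],[0,0,0],0]
    - [[0,10,0],[0,0,0],0]

```text
time_s: 9.32
ee_pos: [0.6761, -0.1614, 0.0225]
eef_rot: [3.141, -0.0, -0.008]
force: [0.9, -1.8, 0.5]
grip_width: 0.0007
```

In contact (about -1.8 N). Continue slowly.

>>> jog_arm:
  moves:
    - [[0,1.5,0],[0,0,0],0]
    - [[0,3,0],[0,0,0],0]
    - [[0,4.5,0],[0,0,0],0]
    - [[0,6,0],[0,0,0],0]
    - [[0,7,0],[0,0,0],0]

```text
time_s: 9.73
ee_pos: [0.6762, -0.1539, 0.0225]
eef_rot: [3.141, -0.0, -0.007]
force: [-0.7, -3.2, 1.4]
grip_width: 0.0005
```

>>> jog_arm:
  moves:
    - [[0,1,0],[0,0,0],0]
    - [[0,2,0],[0,0,0],0]
    - [[0,3,0],[0,0,0],0]

```text
time_s: 9.98
ee_pos: [0.6762, -0.151, 0.0225]
eef_rot: [3.142, -0.0, -0.007]
force: [-0.2, -2.3, 1.5]
grip_width: 0.0007
```

>>> jog_arm:
  moves:
    - [[0,1,0],[0,0,0],0]
    - [[0,1,0],[0,0,0],0]

```text
time_s: 10.15
ee_pos: [0.6761, -0.1503, 0.0225]
eef_rot: [3.141, -0.0, -0.007]
force: [1.0, -5.0, 0.9]
grip_width: 0.0005
```

>>> jog_arm:
  moves:
    - [[0,1,0],[0,0,0],0]
    - [[0,1,0],[0,0,0],0]

```text
time_s: 10.32
ee_pos: [0.6762, -0.1503, 0.0226]
eef_rot: [3.14, -0.001, -0.008]
force: [0.8, -10.3, 0.8]
grip_width: 0.0006
```

>>> jog_arm:
  moves:
    - [[0,1,0],[0,0,0],0]
    - [[0,1,0],[0,0,0],0]

```text
time_s: 10.48
ee_pos: [0.6761, -0.1502, 0.0226]
eef_rot: [3.139, -0.001, -0.008]
force: [0.7, -16.1, -0.9]
grip_width: 0.0003
```

The force climbs while the position holds at y=-0.150, so the tube has met the stop. Back off slowly along -y, then lift away.

>>> jog_arm:
  moves:
    - [[0,-2,0],[0,0,0],0]
    - [[0,-4,0],[0,0,0],0]
    - [[0,-12,0],[0,0,0],0]
    - [[0,-25,0],[0,0,0],0]
    - [[0,-40,5],[0,0,0],0]

```text
time_s: 10.9
ee_pos: [0.6757, -0.1885, 0.0266]
eef_rot: [-3.141, 0.002, -0.006]
force: [-1.4, 0.9, -0.7]
grip_width: 0.0005
```

>>> jog_arm:
  moves:
    - [[0,0,35],[0,0,0],0]
    - [[0,0,70],[0,0,0],0]
    - [[-35,0,90],[0,0,0],0]
    - [[-70,0,110],[0,0,0],0]
    - [[-105,0,130],[0,0,0],0]

```text
time_s: 11.32
ee_pos: [0.5696, -0.1891, 0.1585]
eef_rot: [3.142, -0.0, -0.008]
force: [-0.0, -0.5, 0.2]
grip_width: 0.0008
```

>>> jog_arm:
  moves:
    - [[-35,-20,0],[0,0,0],0]
    - [[-70,-40,0],[0,0,0],0]
    - [[-105,-60,0],[0,0,0],0]
    - [[-140,-80,0],[0,0,0],0]
    - [[-170,-100,0],[0,0,0],0]

```text
time_s: 11.73
ee_pos: [0.3988, -0.2895, 0.1581]
eef_rot: [3.141, -0.0, -0.008]
force: [1.1, -0.2, 0.7]
grip_width: 0.0005
```

```bash
python3 - <<'E'
from h import *
t=cam("top");crop(t,180,120,340,270,5,"pics/t10.png")
s=cam("side");crop(s,190,160,360,310,4.5,"pics/s10.png")
np.save("t10.npy",t,allow_pickle=True);np.save("s10.npy",s,allow_pickle=True)
E
```

View pics/t10.png

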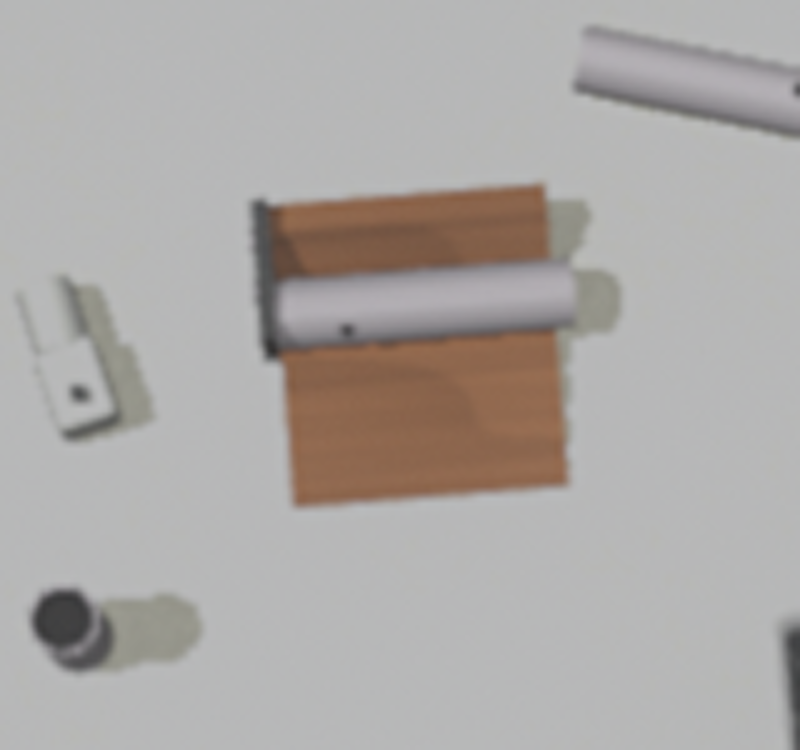

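View pics/s10.png

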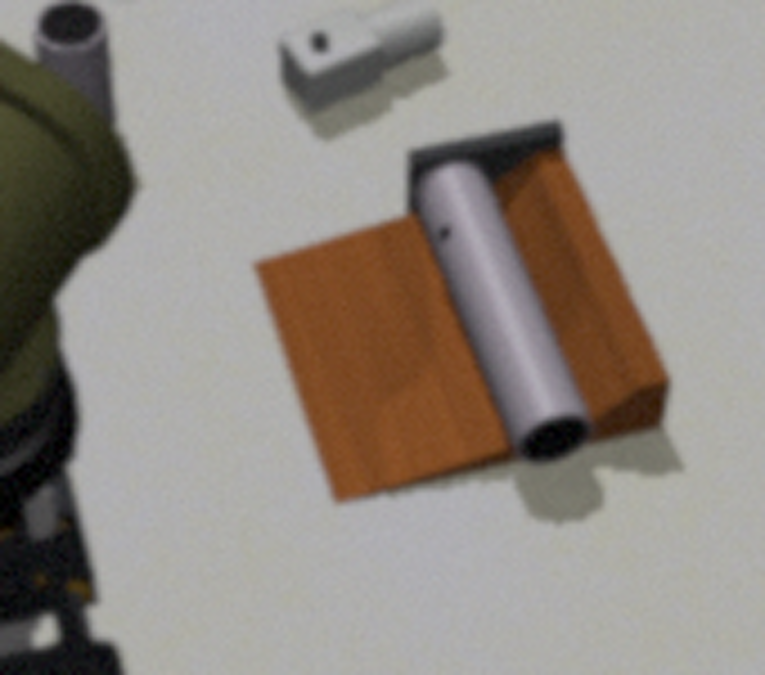

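Both views show the tube lying in the V against the stop plate at top (272,315). The stub, clamp and other tube are unmoved. One numeric check, a stillness check, then hand in.

```bash
python3 - <<'E'
from h import *
c=np.array([.6765,-.046,0]);M=R.from_euler("z",-.007).as_matrix()
s=np.load("s10.npy",allow_pickle=True).item();t=np.load("t10.npy",allow_pickle=True).item()
p=c+M@np.array([0,-.09,.027])
print("predicted -y end side px",((proj(s,[p])[0]-[190,160]+.5)*4.5).round(),"seen ~(556,438)")
print("top px",((proj(t,[p])[0]-[180,120]+.5)*5).round(),"seen ~(574,293)")
import time
t2=cam("top");a=t["frame"][150:200,225:300].astype(int);b=t2["frame"][150:200,225:300].astype(int)
print("still diff",abs(a-b).mean(),ctrl.get_obs()["time_s"])
f=t2["frame"];cv2.imwrite("pics/t11.png",f[:,:,::-1])
E
```

```text
predicted -y end side px [554. 442.] seen ~(556,438)
top px [569. 291.] seen ~(574,293)
still diff 0.4312888888888889 11.8833
```

View pics/t11.png

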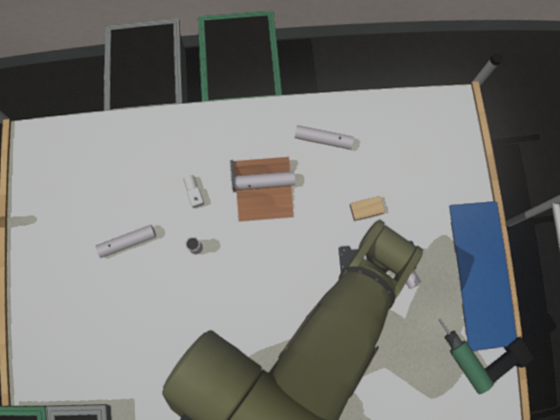

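Everything is where it should be: the tube is in the V at (265,181), and the stub, clamp, spacer and other tubes are in place. The hand is clear of everything, with its tip at z=0.158.

```bash
python3 -c "
from station import ctrl
print(ctrl.hand_in())"
```

```text
the job is handed in; nothing more can be done
None
```

The tube is lying still in the bottom of the V with its end against the stop plate, and I handed the job in at about 12 s of the 51 s allowed. I pushed it from the side with the open fingers up the ramp and into the V. Then I pushed it endways with closed fingers until the force rose to 16 N with no further movement.

**One flaw:** for about 50 mm on the lower ramp the tube slid instead of turning, because finger friction jammed it (the hole stayed on top). I corrected this by pushing forward and up together. By the tube's cross hole it rolled on the bench, and it turned again over the last part of the ramp and the lip. It therefore turned over on the way, but it did not roll along the whole path. While I dropped the fingers to correct this, it was free for a moment and may have rolled back a few mm.

**Last checks:**
- **Tube position:** the free end is within about 1 px of the predicted seated position in both the top and side views. That is 1–3 mm, so the contact with the stop rests mainly on the force rise.
- **Stillness:** two top pictures taken a fraction of a second apart show no motion.
- **Bystanders:** the stub, clamp and spacer stand where they were, as do the look-alike tubes at (126,241) and (325,137). The arm hid most of the one at (400,259), which I never touched.
- **Robot:** the gripper is clear of everything.

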